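# Present a labelled tin to the bench scanner

## Robot

A 7-joint arm with a two-finger parallel gripper is mounted at the origin on the work surface. World frame = base frame: x ahead of the robot, y to its left, z up, the work surface at z = 0. Lengths are in m, angles in rad, forces in N, time in s.
With the tool pointing down it reaches from about 0.425 to 0.875 m from the base axis. Payload 4.7 kg.
Tool frame: the origin (TCP) lies on the centre line of the jaws, within the pads' length; the fingertips stand 14 mm ahead of it and the grasp point (between the pads) lies 5 mm behind it; z points along the fingers, x is the direction in which the jaws open and shut, and the axes are right-handed (so a half turn about z gives the same grasp; the last joint's range is limited). The gripper opens to 87 mm and grips with 3 to 60 N. Pads are 19 mm wide; open, the fingers measure 117 mm over their backs; the gripper's body (75 mm by 190 mm) begins 51 mm behind the grasp point.
Start: joints at [-1.223, 0.321, -0.07, 1.45, 0.023, 1.371, -0.057], TCP at [0.213, 0.614, 0.237] pointing down, gripper open.
Joint ranges: [-2.86, 2.86], [-0.3, 2.09], [-1.38, 1.24], [0.06, 2.45], [-1.56, 4.7], [0.09, 2.05], [-2.69, 2.69]. Speed limits (rad/s): [2.57, 2.57, 3.14, 3.14, 3.14, 3.14, 3.14].

## Interface

Orientations are given as a rotation vector (axis times angle).
In Python, from bench import ctrl gives the robot as it stands.
- The arm moves only by the tool drive_tool, never from a script. Its argument "rows" is a list that holds one entry, the list of rows, each a list of 5 numbers: the shift along the tool's x, y, z scaled (see below), then the turn about the tool's z scaled (see below), then the closure in counts, from 0 (fully open) to 255 (shut). In form: [[[dx, dy, dz, spin, jaw], ...]]. A call has 1 to 20 rows; each row is the pose to reach, as a shift and turn from the pose commanded when the call began, along the tool's axes at that moment, turning the shorter way round; what a row does not reach only later rows make up. The controller multiplies each number of a shift by 300 mm and each number of a turn by pi rad. A row lasts 1/8 s, in which the tool goes at most 62.5 mm and 10.7 degrees, less where a joint would pass 70% of its speed; a pose out of reach is approached as far as the arm can. A call with a number of a shift or a turn outside -1 to 1 is refused whole. A call with a gripper value outside its range is refused whole. The fingers move at their own pace and stop on an object; "grip_force" is the grip in N (left out, the last holds). Time passes only in rows, so rows that repeat a pose let the fingers close. It gives the time, the measured TCP pose, the force and the opening at its end, in the units of the state.
- ctrl.get_state(): the state, without advancing time (a new reading comes with each control period).
- ctrl.get_image(name): name is "side" or "top" or "wrist"; returns a dict with "img" (480x640x3 uint8, blue, green, red), "camera_matrix" (3x3 intrinsics, pixels), "k1" (the pictures are not rectified: a ray, as slopes to the right and down, at radius r is drawn at 1 + k1 r^2 times it, then the intrinsics apply), "R" (3x3) and "t" (3): a world point X has camera coordinates R X + t. Camera axes: x right, y down, z forward; pixel columns grow to the right and rows downward; lengths in m; the calibration is good to about 2 mm. A picture is of the moment at which its call begins. There is no depth.
- ctrl.close_job(): hands the job in, once; it reports no verdict.
The state is a dict: "time": time; "joint_positions": joint angles; "qd": joint speeds; "joint_torque": joint torques, N m; "position": TCP position; "tool_rot": TCP orientation; "ft_force": force on the tool from outside, world axes, zero at the start; "torque": the same for the moment, N m; "grip_width": opening from 0.0 (shut) to 1.0 (fully open).
Only numpy, scipy, OpenCV 4.12 (cv2) and the standard library are available. Lean on these libraries where they do the work, as an engineer would, in place of code of your own. Each camera call takes 0.05 s, during which the arm holds its last target.

## Task

The tall steel tin with the barcode label is lying on its side. Stand it, lid up, on the round rubber pad of the bench scanner with its barcode squarely facing the scanner's window, set it down gently without dropping it, and let go. Leave everything else on the bench where it is.

Things in the scene. Friction and masses are not known exactly. Their poses are not given: they have to be found in the camera images.
- tin: tall round tin, bare steel, 62 mm diameter, 110 mm long, about 0.25 to 0.5 kg, with a black plastic push-on lid (14 mm deep, same diameter) at one end and a white paper barcode label on its side. It starts lying on the bench on its side, label upwards, and is free to roll. Origin at the middle of the tin, on its axis; z runs along the axis towards the lid, x points out through the middle of the label
- label (a point): middle of the barcode label on the tin's wall, 31 mm from the axis, 6 mm below the tin's middle; the label is 39 mm wide around the wall and 60 mm tall
- lid (a point): centre of the lid's top, 55 mm from the tin's middle
- station: bench scanner fixed to the bench: a dark steel base plate 250 x 130 x 8 mm, on it a round black rubber pad of 110 mm diameter (2 mm thick, top 10 mm above the bench) and a grey scanner block 92 mm wide, 66 mm deep, top 160 mm above the bench. Origin on the bench under the pad's centre; x is level and points from the pad to the scanner window, z up. The plate runs from x = -65 to 185 mm, the block from x = 112 to 178 mm
- pad (a point): centre of the rubber pad's top
- window (a point): middle of the scanner's dark window, 110 mm from the pad's centre, 67 mm above the bench
- squat_tin: bystander: wide low steel tin with a black lid, 76 mm diameter, 50 mm tall, standing; origin under its centre
- mallet: bystander: mallet lying down, 300 mm long, head 110 mm wide and 52 mm high at its +x end; origin on the bench, 125 mm from the head's middle line
- carton: bystander: closed cardboard carton 95 x 135 x 60 mm; origin under its centre
- corner: bystander: L-shaped corner of slotted aluminium profile lying flat, legs 138 mm long, 27 mm high; origin inside the L, 50 mm in x and y from the middle of the corner block, legs run to +x and +y
- offcut: bystander: piece of slotted aluminium profile 160 x 30 x 30 mm, long side x; origin under its centre
- driver: bystander: screwdriver lying along its x, handle to -x, about 200 mm long and 30 mm high
There are look-alikes about, which are no part of the job. What is shaped like the tin but orange or red is not meant.

How it is judged:
By the outcome, as a careful person would: the job done as asked, in the order asked, and still so for the second after the job is handed in, with the robot touching nothing.
It also fails if it takes over 54 s, if anything falls off the work surface, if the arm or the gripper's body presses on something with over 40 N, if the wrist force passes 120 N, or if a joint passes its speed limit or range.

## Working session

There is one attempt and no reset: what is moved stays moved. The work goes in short steps, Python scripts to look and compute and a tool call to move; the robot and the scene stay as the last step left them, time stands still between calls to the robot, and variables do not carry over. Pictures are saved under pics/ and viewed, and the job is handed in when it is done.

Besides the shell and the picture viewer there is one more tool, called after ">>>" as name(argument=value, ...) on one line, values as JSON. drive_tool: Moves the arm, as the interface text tells. Its arguments: {"type":"object","properties":{"rows":{"type":"array"},"grip_force":{"type":"number"}},"required":["rows"]}

```bash
ls; mkdir -p pics; cat > h.py <<'E'
import numpy as np, cv2
from bench import ctrl
from scipy.spatial.transform import Rotation as Rn
def ray(c,px):
    K=np.array(c["camera_matrix"],float)
    k=float(c["k1"]); 
    p=cv2.undistortPoints(np.array([[px]],float),K,np.array([k,0,0,0,0.]))[0,0]
    R=np.array(c["R"]);t=np.array(c["t"])
    return -R.T@t, R.T@np.array([p[0],p[1],1.])
def onz(c,px,z):
    o,d=ray(c,px); return o+d*(z-o[2])/d[2]
def proj(c,X):
    return cv2.projectPoints(np.atleast_2d(np.array(X,float)),cv2.Rodrigues(np.array(c["R"],float))[0],np.array(c["t"],float),np.array(c["camera_matrix"],float),np.array([float(c["k1"]),0,0,0,0]))[0][:,0]
E
python3 - <<'E'
from h import *
import pickle
for n in ["side","top","wrist"]:
    c=ctrl.get_image(n); cv2.imwrite(f"pics/{n}0.png",c["img"]); pickle.dump(c,open(n+"0.pkl","wb"))
    print(n,-np.array(c["R"]).T@np.array(c["t"]),np.array(c["R"])[2],c["k1"])
print(ctrl.get_state())
E
```

```text
pics
side [-0.13417258 -0.81352333  1.03015066] [ 0.47287865  0.52967497 -0.70415212] -0.15469134788669356
top [ 0.27084194 -0.09175233  1.21492384] [ 0.22218832 -0.0047797  -0.97499205] -0.004746297786524601
wrist [0.14561909 0.63658662 0.38412583] [ 0.24390282 -0.08639625 -0.96594363] 0.005366438467633189
{'time': 0.15, 'joint_positions': array([-1.22289452,  0.32166081, -0.07007977,  1.45139353,  0.02259517,
        1.37078746, -0.05689813]), 'qd': array([ 0.00110596, -0.00134158, -0.0026768 , -0.00529464, -0.00148629,
       -0.00086641,  0.00016233]), 'joint_torque': array([ 2.52742429e-04, -4.91796255e+01, -4.04493939e-01, -3.12877858e+01,
       -6.39479281e-02,  4.04045591e-02,  1.15246789e-04]), 'position': array([0.21287911, 0.6137351 , 0.23570807]), 'tool_rot': array([ 2.55885107e+00,  1.82102750e+00, -1.79346191e-03]), 'ft_force': array([ 0.67860919,  0.65521518, -0.45647381]), 'torque': array([-0.01501762, -0.0080465 ,  0.02067469]), 'grip_width': 0.9988762071876139}
```

View pics/side0.png

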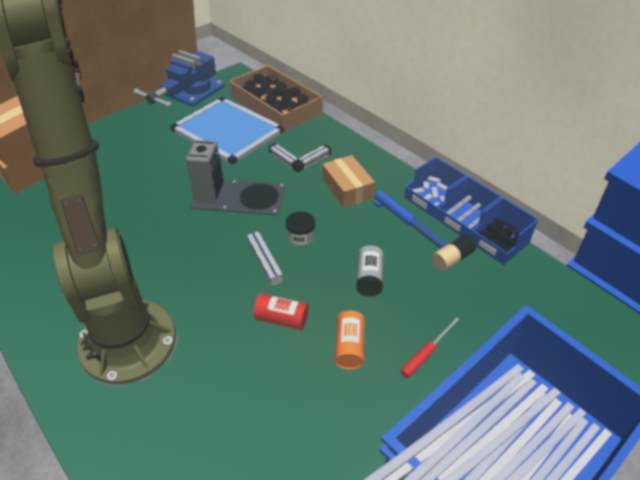

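View pics/top0.png

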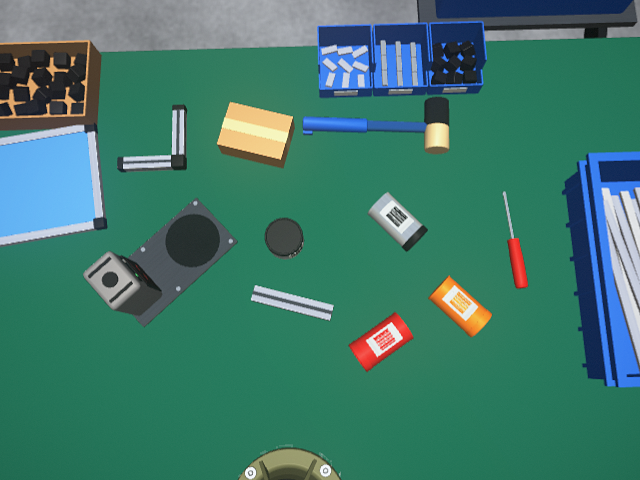

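View pics/wrist0.png

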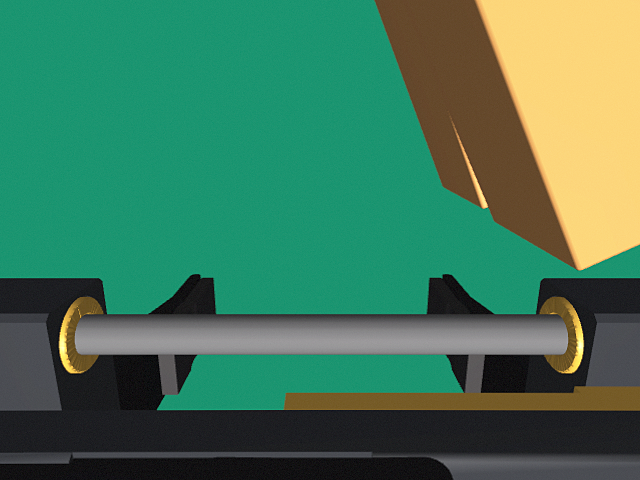

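```bash
python3 - <<'E'
from h import *
import pickle
c=pickle.load(open("top0.pkl","rb")); im=c["img"]
a=cv2.resize(im[180:265,355:440],None,fx=7,fy=7,interpolation=cv2.INTER_CUBIC)
cv2.imwrite("pics/tincrop.png",a)
b=cv2.resize(im[190:340,75:250],None,fx=4,fy=4,interpolation=cv2.INTER_CUBIC)
cv2.imwrite("pics/stcrop.png",b)
d=pickle.load(open("side0.pkl","rb"))["img"]
cv2.imwrite("pics/sidecrop.png",cv2.resize(d[130:310,180:400],None,fx=3.3,fy=3.3,interpolation=cv2.INTER_CUBIC))
E
```

```text
(no output)
```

View pics/tincrop.png

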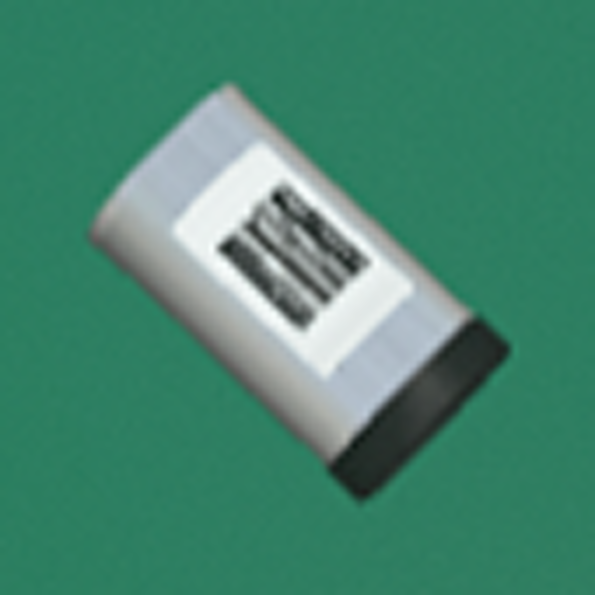

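View pics/stcrop.png

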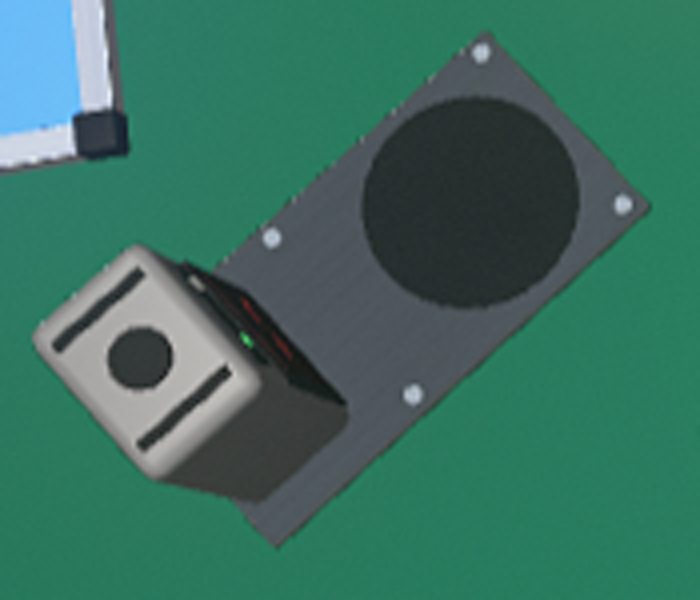

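View pics/sidecrop.png

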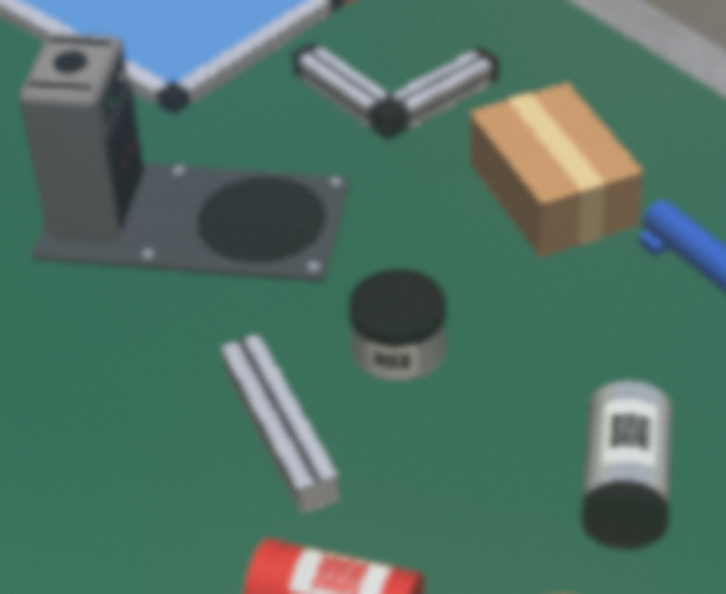

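```bash
cat > meas.py <<'E'
from h import *
import pickle
c=pickle.load(open("top0.pkl","rb")); im=c["img"]
hsv=cv2.cvtColor(im,cv2.COLOR_BGR2HSV)
green=((hsv[...,0]>65)&(hsv[...,0]<90)&(hsv[...,1]>120))
# tin
m=np.zeros(im.shape[:2],np.uint8); m[180:265,355:440]=(~green[180:265,355:440])*255
cs,_=cv2.findContours(m,cv2.RETR_EXTERNAL,cv2.CHAIN_APPROX_NONE); k=max(cs,key=cv2.contourArea)
pts=k[:,0].astype(float); (cx,cy),wh,ang=cv2.minAreaRect(k); print("rect",cx,cy,wh,ang)
box=cv2.boxPoints(((cx,cy),wh,ang)); e=[box[1]-box[0],box[2]-box[1]]; u=max(e,key=np.linalg.norm);u=u/np.linalg.norm(u)
if u[0]<0:u=-u
n=np.array([-u[1],u[0]]); s=(pts-[cx,cy])@u; w=(pts-[cx,cy])@n
o=None; pl=[]
for sg in (1,-1):
    q=pts[(abs(s)<20)&(w*sg>5)]
    N=[]
    ds=[]
    for p in q:
        o,d=ray(c,p); ds.append(d/np.linalg.norm(d))
    nn=np.linalg.svd(np.array(ds))[2][2]; 
    oc,dc=ray(c,(cx,cy)); 
    nn*=np.sign(nn@dc); pl.append(nn)
# silhouettes planes tangent to cylinder: axis dir = cross
L=np.cross(pl[0],pl[1]);L/=np.linalg.norm(L)
print("axis dir (raw)",L,"half angle deg",np.degrees(np.arccos(-pl[0]@pl[1]))/2)
mid=pl[0]-pl[1]; mid/=np.linalg.norm(mid)   # bisecting plane normal
# axis line in z=.031: mid.(X-o)=0
def onmid(p): return onz(c,p,0.031)
nh=mid[:2]; off=(mid@o-mid[2]*0.031)
Lh=np.array([-nh[1],nh[0]])/np.linalg.norm(nh)
# lid dir: image lower right
A=onz(c,(cx,cy),.031)[:2]; B=onz(c,(cx+u[0]*10,cy+u[1]*10),.031)[:2]
if (B-A)@Lh<0: Lh=-Lh
P=A+nh*(off-nh@A)/(nh@nh)
print("L",Lh,"az",np.degrees(np.arctan2(Lh[1],Lh[0])),"P",P)
# distance check of axis to tangent planes
print("radius chk",[float(abs(q@(np.r_[P,.031]-o))) for q in pl])
# label
lab=np.zeros_like(m); r=(hsv[...,1]<22)&(hsv[...,2]>205); lab[r]=255; lab&=m
lab=cv2.morphologyEx(lab,cv2.MORPH_CLOSE,np.ones((9,9)))
cs,_=cv2.findContours(lab,cv2.RETR_EXTERNAL,cv2.CHAIN_APPROX_NONE); kl=max(cs,key=cv2.contourArea)
print("label rect",cv2.minAreaRect(kl))
side=np.array([-Lh[1],Lh[0]]) # horizontal, left of L
def cyl(p):
    o,d=ray(c,p); L3=np.r_[Lh,0]; C=np.r_[P,.031]
    dp=d-(d@L3)*L3; op=(o-C)-((o-C)@L3)*L3
    a,b,cc=dp@dp,2*op@dp,op@op-.031**2
    t=(-b-np.sqrt(max(b*b-4*a*cc,0)))/(2*a); X=o+t*d
    return (X-C)@L3, np.degrees(np.arctan2((X-C)[:2]@side,X[2]-.031))
R=np.array([cyl(p) for p in kl[:,0].astype(float)])
print("label s range",R[:,0].min(),R[:,0].max(),"phi",R[:,1].min(),R[:,1].max())
for q in cv2.boxPoints(cv2.minAreaRect(kl)): print("corner",q,cyl(q))
# lid boundary along the midline
dark=np.zeros_like(m); dark[(hsv[...,2]<75)]=255; dark&=m
cs,_=cv2.findContours(dark,cv2.RETR_EXTERNAL,cv2.CHAIN_APPROX_NONE); kd=max(cs,key=cv2.contourArea)
R=np.array([cyl(p) for p in kd[:,0].astype(float)]); g=abs(R[:,1])<40
print("lid edge s",np.sort(R[g,0]).round(4))
g=abs(np.array([cyl(p)[1] for p in pts]))<30
print("all s",np.sort([cyl(p)[0] for p in pts[g]]).round(4))
# pad
gm=np.zeros_like(m); reg=np.s_[200:275,160:225]; gm[reg]=(hsv[reg][...,2]<58)*255
cs,_=cv2.findContours(gm,cv2.RETR_EXTERNAL,cv2.CHAIN_APPROX_NONE); kp=max(cs,key=cv2.contourArea)
X=np.array([onz(c,p,.010)[:2] for p in kp[:,0].astype(float)])
(cc,rr)=cv2.minEnclosingCircle(X.astype(np.float32)); el=cv2.fitEllipse((X*1000).astype(np.float32)); print("pad",cc,rr,el)
# plate: non green, fit long edges
pm=np.zeros_like(m); pm[190:340,75:250]=(~green[190:340,75:250])*255
pm[190:240,75:125]=0
cs,_=cv2.findContours(pm,cv2.RETR_EXTERNAL,cv2.CHAIN_APPROX_NONE); kk=max(cs,key=cv2.contourArea)
X=np.array([onz(c,p,.008)[:2] for p in kk[:,0].astype(float)]); ap=cv2.approxPolyDP(kk,3,True)[:,0]
for p in ap: print(p,onz(c,p.astype(float),.008)[:2])
np.save("plate.npy",np.c_[kk[:,0],X])
E
python3 meas.py
```

```text
rect 396.6943359375 220.7982635498047 (57.43886947631836, 30.54691505432129) 43.91907501220703
axis dir (raw) [ 0.73147763  0.68179934 -0.00949427] half angle deg 1.397523238409194
L [-0.72996999 -0.6834792 ] az -136.88387818717558 P [ 0.53881833 -0.22634621]
radius chk [0.029653046540401008, 0.02965304654040107]
label rect ((396.0000305175781, 216.5), (30.405588150024414, 19.091880798339844), 45.0)
label s range -0.0346173044579535 0.0254847399128142 phi -38.29345625785146 38.25666243112232
corner [378.50003 212.5    ] (np.float64(-0.034782119939837396), np.float64(-37.380696054824945))
corner [392.00003 199.     ] (np.float64(-0.03519445425579763), np.float64(40.57315259404734))
corner [413.50003 220.5    ] (np.float64(0.025099128148670127), np.float64(35.762198954723615))
corner [400.00003 234.     ] (np.float64(0.02498107377994952), np.float64(-40.002113332283706))
lid edge s [0.0444 0.0444 0.0444 0.0445 0.0445 0.0446 0.0446 0.0446 0.0447 0.0447
 0.0447 0.0447 0.0447 0.0447 0.0569 0.0569 0.057  0.057  0.057  0.057
 0.058  0.0581 0.0582 0.0582 0.0583 0.0583 0.0584 0.0584]
all s [-0.0544 -0.0542 -0.0542 -0.054  -0.054  -0.0539 -0.0539 -0.0538 -0.0538
 -0.0538 -0.0538 -0.0531  0.0569  0.057   0.057   0.057   0.057   0.0582
  0.0582  0.0583  0.0583  0.0584  0.0584]
pad (0.5174161791801453, 0.18806535005569458) 0.05478934571146965 ((516.9989013671875, 187.97267150878906), (105.59835815429688, 107.49236297607422), 160.07888793945312)
[236 240] [0.51458382 0.09937329]
[195 198] [0.60569393 0.18444783]
[127 259] [0.48241273 0.31942832]
[108 251] [0.50004998 0.35870428]
[ 83 276] [0.45058839 0.40639052]
[112 309] [0.38283655 0.34480908]
[131 313] [0.37378837 0.30674105]
[144 326] [0.34753851 0.2800147 ]
```

The steel tin I want is at top (397,221), with its label up and lid at lower right. The look-alikes are the red tin (380,342), the orange tin (460,306) and the squat tin (284,238). In the crop only (397,221) is bare steel, tall and has a black lid. 

My plan is to pinch it near the lid with a light grip and lift. The bottom should swing down, leaving the label facing away from the original lid direction.

```bash
cat >> h.py <<'E'
def plan(x,y,z,azdeg):
    s=ctrl.get_state(); R=Rn.from_rotvec(s["tool_rot"]).as_matrix(); p=np.array(s["position"])
    d=R.T@(np.array([x,y,z])-p)/0.3
    cur=np.degrees(np.arctan2(R[1,0],R[0,0])); t=-(azdeg-cur); t=(t+180)%360-180
    print("shift",d.round(4),"spin",round(t/180,4),"cur az",round(cur,2),"pos",p.round(4),"t",s["time"],"tilt",R[:,2].round(4))
E
python3 - <<'E'
from h import *
plan(.45,.42,.236,11)
X=np.load("plate.npy")
def fit(a,b):
    p=X[:,:2]; a=np.array(a,float);b=np.array(b,float);u=(b-a)/np.linalg.norm(b-a)
    s=(p-a)@u; w=(p-a)@np.array([-u[1],u[0]]); L=np.linalg.norm(b-a)
    q=X[(abs(w)<2.5)&(s>5)&(s<L-5)][:,2:].astype(np.float32)
    v=cv2.fitLine(q,cv2.DIST_HUBER,0,1e-4,1e-4).ravel(); print(len(q),np.degrees(np.arctan2(v[1],v[0]))%180)
fit((236,240),(144,326)); fit((195,198),(127,259)); fit((236,240),(195,198))
E
```

```text
shift [-3.512e-01  9.584e-01 -4.000e-04] spin 0.3326 cur az 70.88 pos [0.2129 0.6137 0.2357] t 0.15 tilt [-4.0e-04 -1.4e-03 -1.0e+00]
85 131.92552
65 131.87543
35 41.945293
```

>>> drive_tool(rows=[[[-0.35,0.95,0,0.33,0],[-0.35,0.95,0,0.33,0],[-0.35,0.95,0,0.33,0],[-0.35,0.95,0,0.33,0],[-0.35,0.95,0,0.33,0],[-0.35,0.95,0,0.33,0],[-0.35,0.95,0,0.33,0]]])

```text
time: 1.02
position: [0.448, 0.4212, 0.2362]
tool_rot: [3.126, 0.314, -0.001]
ft_force: [-0.7, -0.4, 0.7]
grip_width: 1.003
```

```bash
python3 - <<'E'
from h import *
plan(.60,.13,.236,-47)
E
```

```text
shift [3.034e-01 1.052e+00 6.000e-04] spin 0.3249 cur az 11.48 pos [0.448  0.4212 0.2362] t 1.025 tilt [-6.e-04 -2.e-04 -1.e+00]
```

>>> drive_tool(rows=[[[0.3,1.0,0,0.325,0],[0.3,1.0,0,0.325,0],[0.3,1.0,0,0.325,0],[0.3,1.0,0,0.325,0],[0.3,1.0,0,0.325,0],[0.3,1.0,0,0.325,0],[0.3,1.0,0,0.325,0]]])

```text
time: 1.9
position: [0.5954, 0.1464, 0.2363]
tool_rot: [-2.883, 1.248, 0.001]
ft_force: [0.2, 0.7, -0.6]
grip_width: 1.003
```

```bash
python3 - <<'E'
from h import *
plan(.514,-.2495,.236,-47)
E
```

```text
shift [7.7660e-01 1.1008e+00 3.0000e-04] spin 0.001 cur az -46.82 pos [0.5954 0.1464 0.2363] t 1.9 tilt [-7.e-04  6.e-04 -1.e+00]
```

>>> drive_tool(rows=[[[0.777,0.95,0,0,0],[0.777,0.95,0,0,0],[0.777,0.95,0,0,0],[0.777,0.95,0,0,0],[0.777,0.95,0,0,0],[0.777,0.95,0,0,0],[0.777,0.95,0,0,0],[0.777,0.95,0,0,0],[0.777,0.95,0,0,0]]])

```text
time: 3.02
position: [0.5472, -0.2163, 0.2363]
tool_rot: [-2.883, 1.245, 0.001]
ft_force: [0.2, 1.4, -1.4]
grip_width: 1.0
```

```bash
python3 - <<'E'
from h import *
import pickle
c=ctrl.get_image("wrist"); cv2.imwrite("pics/wrist1.png",c["img"]); pickle.dump(c,open("wrist1.pkl","wb"))
plan(.514,-.2495,.236,-47)
for s in (-.055,.041,.055): print(s,proj(c,[.5374-.73*s,-.2277-.6835*s,.062]))
E
```

```text
shift [0.0043 0.1551 0.001 ] spin 0.0015 cur az -46.73 pos [ 0.547  -0.2167  0.2363] t 3.075 tilt [-1.e-04  1.e-03 -1.e+00]
-0.055 [[323.68361191 162.04557793]]
0.041 [[322.98480371 282.37991624]]
0.055 [[322.89136634 298.49536808]]
```

View pics/wrist1.png

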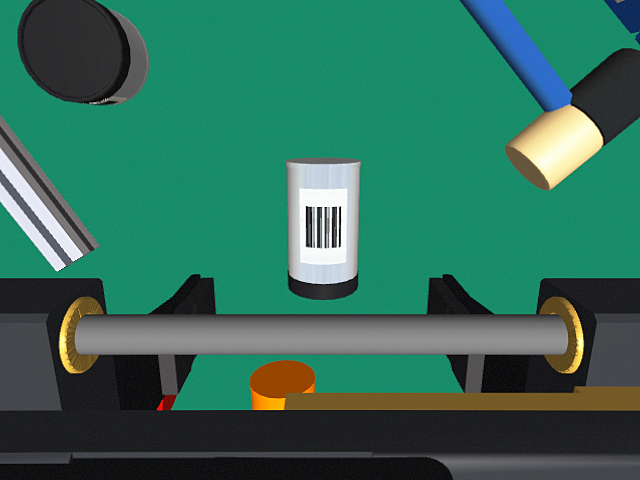

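The wrist view shows the steel tin at columns 287–361 and rows 158–299, label centred near (323,226) and lid below. That matches the top-view projection, so I'll refine the axis from its edges.

```bash
python3 - <<'E'
from h import *
import pickle
c=pickle.load(open("wrist1.pkl","rb")); hsv=cv2.cvtColor(c["img"],cv2.COLOR_BGR2HSV)
g=(hsv[...,0]>65)&(hsv[...,0]<92)&(hsv[...,1]>110)
pl=[];E=[]
for left in (1,0):
    d_=[]
    for r in range(172,285,3):
        cols=np.where(~g[r,270:380])[0]+270
        col=cols.min()-.5 if left else cols.max()+.5
        o,d=ray(c,(col,r)); d_.append(d/np.linalg.norm(d)); 
        if r in(172,226,283): E.append((r,col))
    nn=np.linalg.svd(np.array(d_))[2][2]; oc,dc=ray(c,(324,226)); nn*=np.sign(nn@dc); pl.append(nn)
print(E)
mid=pl[0]-pl[1];mid/=np.linalg.norm(mid)
nh=mid[:2]; off=mid@o-mid[2]*.031; Lh=np.array([-nh[1],nh[0]])/np.linalg.norm(nh)
if Lh[0]>0: Lh=-Lh
A=np.array([.5374,-.2277]); P=A+nh*(off-nh@A)/(nh@nh)
print("axis raw",np.cross(pl[0],pl[1]),"L",Lh,np.degrees(np.arctan2(Lh[1],Lh[0]))%360,"P",P,"r",[abs(q@(np.r_[P,.031]-o)) for q in pl])
L3=np.r_[Lh,0];side=np.array([-Lh[1],Lh[0]]);C=np.r_[P,.031]
def cyl(p):
    o,d=ray(c,p); dp=d-(d@L3)*L3; op=(o-C)-((o-C)@L3)*L3
    a,b,cc=dp@dp,2*op@dp,op@op-.031**2
    t=(-b-np.sqrt(max(b*b-4*a*cc,0)))/(2*a); X=o+t*d
    return round((X-C)@L3,4), round(float(np.degrees(np.arctan2((X-C)[:2]@side,X[2]-.031))),1)
w=(hsv[...,1]<20)&(hsv[...,2]>225)
w[:185]=0;w[268:]=0;w[:,:290]=0;w[:,358:]=0
for r in (192,200,250,258):
    q=np.where(w[r])[0]; print(r,q.min(),q.max(),cyl((q.min()-.5,r)),cyl((q.max()+.5,r)))
for col in (310,323,335):
    q=np.where(w[:,col])[0]; print("lab",col,q.min(),q.max(),cyl((col,q.min()-.5)),cyl((col,q.max()+.5)))
dk=[np.where(hsv[250:,col,2]<70)[0].min()+249.5 for col in (315,323,331)]; print("lidedge",dk,cyl((323,dk[1])))
E
```

```text
[(172, np.float64(286.5)), (226, np.float64(287.5)), (283, np.float64(288.5)), (172, np.float64(359.5)), (226, np.float64(358.5)), (283, np.float64(357.5))]
axis raw [ 0.12317562  0.11605652 -0.00436472] L [-0.72776794 -0.68582347] 223.3004024934245 P [ 0.53718468 -0.22747152] r [np.float64(0.030239425443510267), np.float64(0.03023942544351052)]
192 299 347 (np.float64(-0.0314), -37.8) (np.float64(-0.0314), 38.0)
200 299 347 (np.float64(-0.025), -37.9) (np.float64(-0.0251), 38.3)
250 300 346 (np.float64(0.0157), -37.2) (np.float64(0.0157), 38.0)
258 300 346 (np.float64(0.0225), -37.4) (np.float64(0.0225), 38.3)
lab 310 189 263 (np.float64(-0.0348), -18.6) (np.float64(0.0256), -19.3)
lab 323 189 264 (np.float64(-0.0351), 0.0) (np.float64(0.0258), 0.3)
lab 335 189 263 (np.float64(-0.0349), 17.2) (np.float64(0.0255), 18.4)
lidedge [np.float64(283.5), np.float64(283.5), np.float64(283.5)] (np.float64(0.042), 0.4)
```

```bash
python3 - <<'E'
from h import *
plan(.5145,-.2489,.0265,-46.7)
E
```

```text
shift [0.0045 0.153  0.6993] spin -0.0002 cur az -46.73 pos [ 0.547  -0.2167  0.2363] t 3.075 tilt [-1.e-04  1.e-03 -1.e+00]
```

>>> drive_tool(rows=[[[0.0045,0.153,0,0,0],[0.0045,0.153,0.15,0,0],[0.0045,0.153,0.3,0,0],[0.0045,0.153,0.45,0,0],[0.0045,0.153,0.55,0,0],[0.0045,0.153,0.62,0,0],[0.0045,0.153,0.67,0,0],[0.0045,0.153,0.7,0,0],[0.0045,0.153,0.7,0,0],[0.0045,0.153,0.7,0,0]]])

```text
time: 4.32
position: [0.5142, -0.252, 0.0274]
tool_rot: [-2.88, 1.253, -0.003]
ft_force: [-0.1, -0.7, -0.2]
grip_width: 0.995
```

```bash
python3 - <<'E'
from h import *
import pickle
plan(.5145,-.2489,.0265,-46.7)
c=ctrl.get_image("wrist"); cv2.imwrite("pics/wrist2.png",c["img"])
c=ctrl.get_image("top"); cv2.imwrite("pics/top2.png",cv2.resize(c["img"][150:330,300:520],None,fx=3.3,fy=3.3))
E
```

```text
shift [-0.0067 -0.0077  0.0031] spin -0.0018 cur az -47.03 pos [ 0.5142 -0.252   0.0274] t 4.325 tilt [ 1.6e-03 -3.0e-04 -1.0e+00]
```

View pics/wrist2.png

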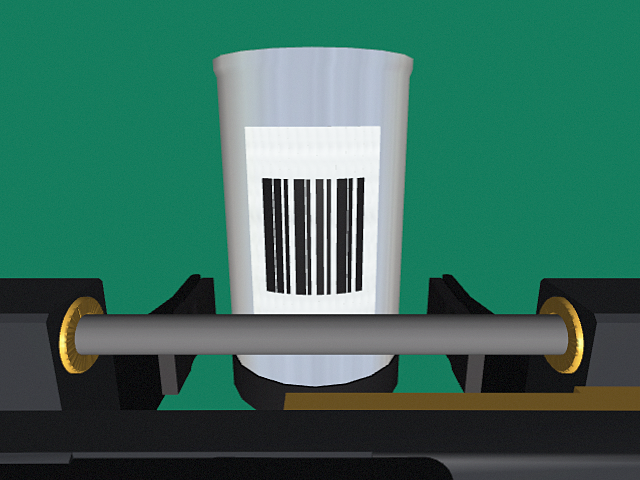

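The jaw centre is at column 321 and the tin at about 315, so the tool is roughly 2 mm off in x, which matches the measured pose error. I'll correct that and then close lightly.

>>> drive_tool(rows=[[[-0.0067,-0.008,0.003,-0.002,0],[-0.0067,-0.008,0.003,-0.002,0],[-0.0067,-0.008,0.003,-0.002,0],[-0.0067,-0.008,0.003,-0.002,0]]])

```text
time: 4.92
position: [0.5139, -0.2486, 0.0257]
tool_rot: [-2.885, 1.244, -0.0]
ft_force: [-0.5, 0.2, 0.3]
grip_width: 1.002
```

```bash
python3 - <<'E'
from h import *
plan(.5145,-.2489,.0265,-46.7)
c=ctrl.get_image("wrist"); cv2.imwrite("pics/wrist3.png",c["img"])
h=cv2.cvtColor(c["img"],cv2.COLOR_BGR2HSV); g=(h[...,0]>65)&(h[...,0]<92)&(h[...,1]>110)
for r in (200,260,290,300): 
    q=np.where(~g[r,216:427])[0]+216; print(r,q.min(),q.max(),(q.min()+q.max())/2)
E
```

```text
shift [ 0.0023 -0.0008 -0.0028] spin 0.0002 cur az -46.66 pos [ 0.5139 -0.2486  0.0257] t 4.925 tilt [ 1.e-04  0.e+00 -1.e+00]
200 233 414 323.5
260 236 410 323.0
290 237 408 322.5
300 238 408 323.0
```

>>> drive_tool(rows=[[[0.0018,0,0,0,40],[0.0018,0,0,0,80],[0.0018,0,0,0,120],[0.0018,0,0,0,160],[0.0018,0,0,0,160],[0.0018,0,0,0,160],[0.0018,0,0,0,160],[0.0018,0,0,0,160]]], grip_force=8)

```text
time: 5.98
position: [0.5143, -0.2489, 0.0257]
tool_rot: [-2.885, 1.244, -0.0]
ft_force: [0.5, -0.3, 0.3]
grip_width: 0.711
```

```bash
python3 - <<'E'
from h import *
plan(.5145,-.2489,.0265,-46.7)
c=ctrl.get_image("wrist"); cv2.imwrite("pics/wrist4.png",c["img"])
E
```

```text
shift [ 0.0005 -0.0007 -0.0028] spin 0.0002 cur az -46.66 pos [ 0.5143 -0.2489  0.0257] t 5.975 tilt [ 1.e-04  0.e+00 -1.e+00]
```

View pics/wrist4.png

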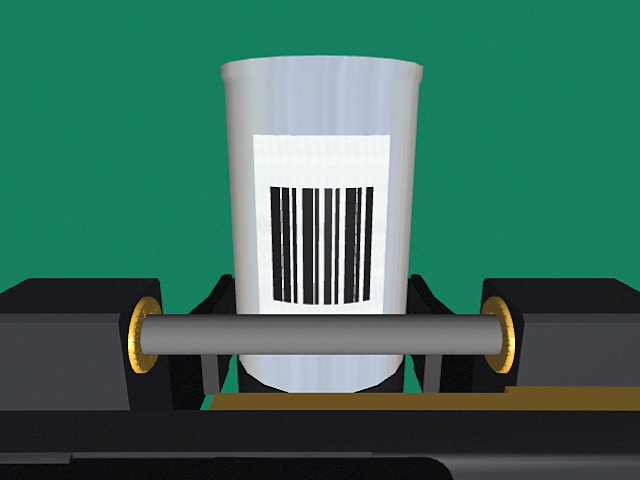

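The jaws stopped at 62 mm, which is the tin's diameter, and the label is still up. Now I lift slowly.

>>> drive_tool(rows=[[[0,0,-0.03,0,160],[0,0,-0.06,0,160],[0,0,-0.09,0,160],[0,0,-0.12,0,160],[0,0,-0.15,0,160],[0,0,-0.18,0,160],[0,0,-0.21,0,160],[0,0,-0.24,0,160],[0,0,-0.24,0,160]]])

```text
time: 7.15
position: [0.5148, -0.2492, 0.0985]
tool_rot: [-2.884, 1.244, -0.003]
ft_force: [-0.8, 1.0, -4.6]
grip_width: 0.711
```

```bash
python3 - <<'E'
from h import *
c=ctrl.get_image("wrist"); cv2.imwrite("pics/wrist5.png",c["img"])
c=ctrl.get_image("side"); cv2.imwrite("pics/side5.png",cv2.resize(c["img"][130:340,260:500],None,fx=3,fy=2.8))
E
```

```text
(no output)
```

View pics/wrist5.png

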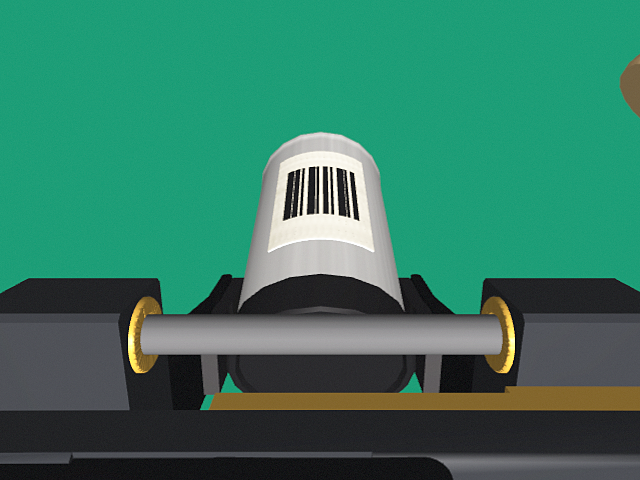

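View pics/side5.png

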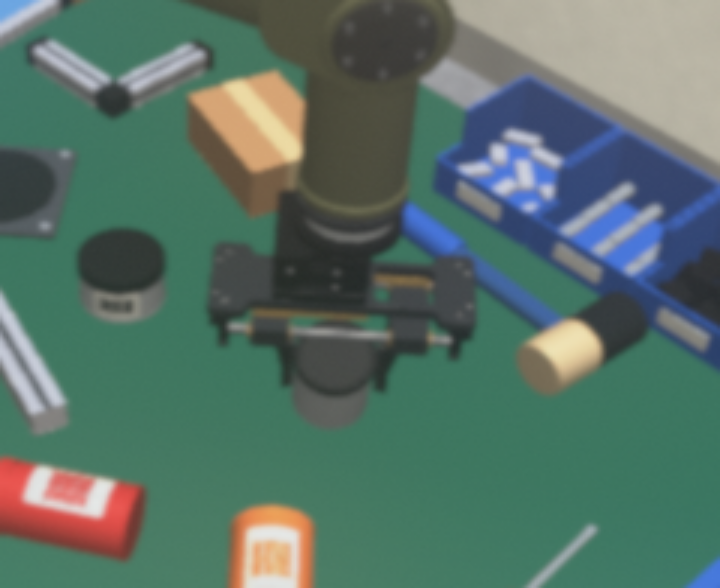

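>>> drive_tool(rows=[[[0,0,-0.05,0,160],[0,0,-0.12,0,160],[0,0,-0.2,0,160],[0,0,-0.28,0,160],[0,0,-0.35,0,160],[0,0,-0.35,0,160],[0,0,-0.35,0,160]]])

```text
time: 8.12
position: [0.5138, -0.2487, 0.2021]
tool_rot: [-2.885, 1.244, 0.002]
ft_force: [0.0, -0.6, -4.8]
grip_width: 0.71
```

```bash
python3 - <<'E'
from h import *
import pickle
plan(.517,.188,.2,42)
c=ctrl.get_image("wrist"); cv2.imwrite("pics/wrist6.png",c["img"]);pickle.dump(c,open("wrist6.pkl","wb"))
c=ctrl.get_image("side"); cv2.imwrite("pics/side6.png",cv2.resize(c["img"][130:340,260:500],None,fx=3,fy=2.8))
E
```

```text
shift [-1.0513 -1.0067  0.0076] spin -0.4926 cur az -46.67 pos [ 0.5138 -0.2487  0.2021] t 8.125 tilt [-9.e-04  5.e-04 -1.e+00]
```

View pics/wrist6.png

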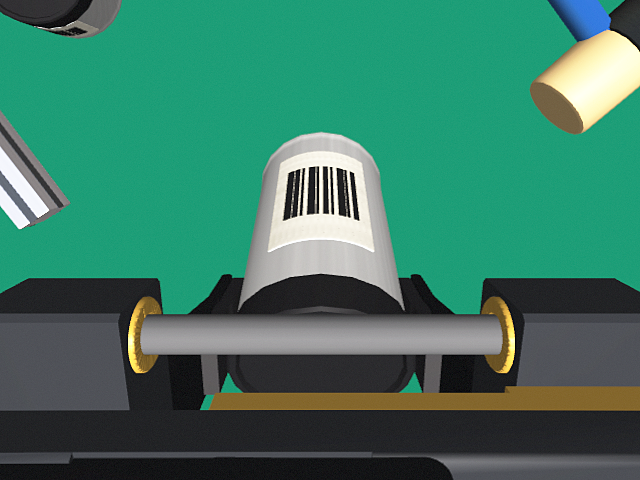

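View pics/side6.png

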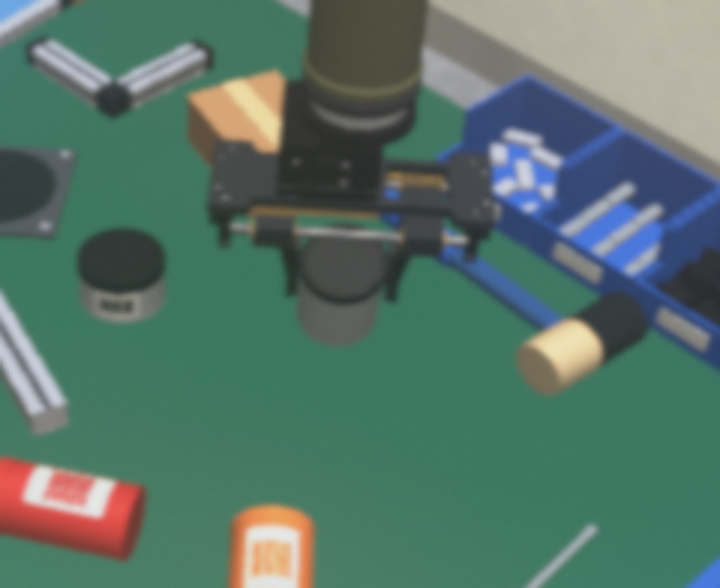

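```bash
cat > tilt.py <<'E'
from h import *
import pickle,sys
c=pickle.load(open(sys.argv[1],"rb")); s=ctrl.get_state()
R=Rn.from_rotvec(s["tool_rot"]).as_matrix();p=np.array(s["position"])
h=cv2.cvtColor(c["img"],cv2.COLOR_BGR2HSV)
w=((h[...,1]<40)&(h[...,2]>215)).astype(np.uint8)*255; w[:, :200]=0;w[:,440:]=0;w[310:]=0
w=cv2.morphologyEx(w,cv2.MORPH_CLOSE,np.ones((25,25)))
cs,_=cv2.findContours(w,cv2.RETR_EXTERNAL,cv2.CHAIN_APPROX_NONE);k=max(cs,key=cv2.contourArea)
m=np.zeros_like(w);cv2.drawContours(m,[k],-1,255,-1)
print("label bbox",cv2.boundingRect(k))
P=[]
for it in range(2):
    pass
ys=np.where(m.any(1))[0]
for r in np.linspace(ys[0]+12,ys[-1]-12,4).astype(int):
    q=np.where(m[r])[0]; print("row",r,q.min(),q.max())
cx=int(round(np.mean([np.where(m[r])[0].mean() for r in range(ys[0]+12,ys[-1]-12)])))
col=np.where(m[:,cx])[0]
for r in (col[0]-.5,col[-1]+.5):
    o,d=ray(c,(cx,r)); ol=R.T@(o-p); dl=R.T@d; t=-ol[0]/dl[0] if abs(dl[0])>1e-3 else None
    # plane x_tool=0 nearly contains camera: use 2D instead
    P.append((ol[1:],dl[1:]/np.linalg.norm(dl[1:])))
print(cx,col[0],col[-1])
# 2D solve: tilt th & grip distance d: point(z)=grip + (z-d)*axis + 31*xdir
from scipy.optimize import least_squares
def f(v):
    th,d=v
    ax=np.array([np.sin(th),-np.cos(th)])*1 # towards lid in (toolY,toolZ): up=-z, tilted to +y (L)
    xd=np.array([-np.cos(th),-np.sin(th)])
    out=[]
    for (o,dd),z in zip(P,(-.036,.024)):
        X=np.array([0,-.005])+(z-d)*ax+.031*xd
        e=X-o; out.append(e[0]*dd[1]-e[1]*dd[0])
    return out
r=least_squares(f,[.3,.03]); print("tilt",np.degrees(r.x[0]),"d",r.x[1],r.cost)
E
python3 tilt.py wrist6.pkl
```

```text
label bbox (268, 133, 107, 119)
row 145 297 358
row 176 279 363
row 207 274 367
row 239 270 372
322 133 239
tilt 33.549419544874496 d 0.0351345974360143 6.3612570109757675e-21
```

```bash
python3 - <<'E'
import cv2; i=cv2.imread("pics/wrist6.png"); cv2.imwrite("pics/w6c.png",cv2.resize(i[125:265,250:400],None,fx=4,fy=4))
E
sed -i 's/^col=np.where.*/col=np.where(m[:,cx])[0]\nif len(sys.argv)>2: col=[float(sys.argv[2])+.5,float(sys.argv[3])-.5]/' tilt.py; python3 tilt.py wrist6.pkl 151 239.5 | tail -2
```

```text
322 151.5 239.0
tilt 25.22014864399895 d 0.03201735281168512 5.708358805909304e-25
```

View pics/w6c.png

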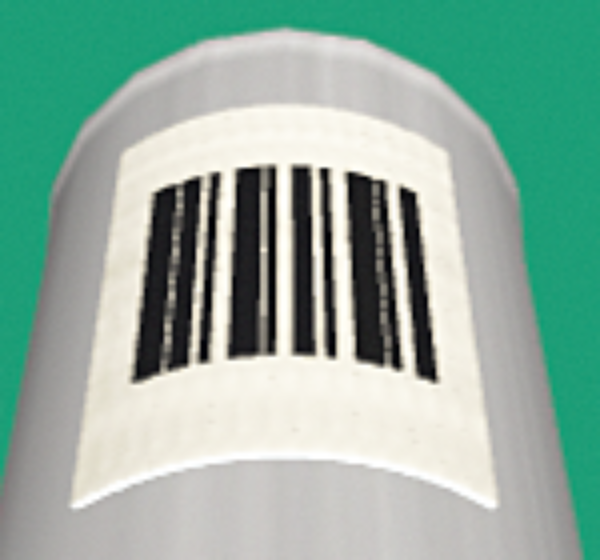

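Label roll is fine, with the label mid-line within about 1° of the tin's. Friction stopped the swing 25° short of upright, so I'll finish it at the pad: set the far rim on the rubber and move the grip over it. I'm gripping firmer for the carry.

>>> drive_tool(rows=[[[0,0,0,0,160],[-0.05,-0.04,0,-0.02,160],[-0.12,-0.12,0,-0.06,160],[-0.22,-0.2,0,-0.1,160],[-0.32,-0.3,0,-0.15,160],[-0.42,-0.4,0,-0.2,160],[-0.52,-0.5,0,-0.25,160],[-0.62,-0.6,0,-0.3,160],[-0.72,-0.7,0,-0.35,160],[-0.82,-0.78,0,-0.4,160],[-0.9,-0.84,0,-0.44,160],[-0.95,-0.87,0,-0.47,160],[-0.97,-0.88,0,-0.49,160],[-0.97,-0.88,0,-0.492,160],[-0.97,-0.88,0,-0.492,160]]], grip_force=20)

```text
time: 10.1
position: [0.5063, 0.1438, 0.2026]
tool_rot: [2.934, 1.123, -0.0]
ft_force: [-0.6, -0.0, -4.5]
grip_width: 0.706
```

```bash
python3 - <<'E'
from h import *
import pickle
plan(.5437,.1582,.125,41.9)
c=ctrl.get_image("wrist"); cv2.imwrite("pics/wrist7.png",c["img"]);pickle.dump(c,open("wrist7.pkl","wb"))
E
```

```text
shift [0.1249 0.0475 0.2588] spin -0.0001 cur az 41.88 pos [0.5063 0.1438 0.2026] t 10.1 tilt [ 0.e+00 -1.e-04 -1.e+00]
```

View pics/wrist7.png

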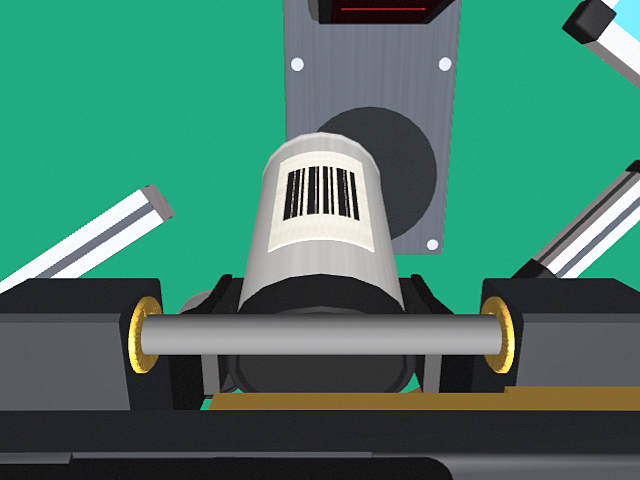

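The wrist view shows the label facing the scanner window at the top. The plate screws are at (297,64), (445,64) and (432,244), and I'll use them to cross-check the station heading and pad.

```bash
python3 - <<'E'
from h import *
import pickle
c=pickle.load(open("wrist7.pkl","rb")); h=cv2.cvtColor(c["img"],cv2.COLOR_BGR2HSV)
m=((h[...,1]<40)&(h[...,2]>200)).astype(np.uint8)
n,l,st,ce=cv2.connectedComponentsWithStats(m)
S=[]
for i in range(1,n):
    if 60<st[i,4]<400 and st[i,2]<20 and st[i,3]<20: S.append(onz(c,ce[i],.0085)[:2]); print(ce[i],S[-1],st[i,4])
az=lambda a,b:np.degrees(np.arctan2(*(b-a)[::-1]))
for i in range(len(S)):
  for j in range(i): print(i,j,az(S[i],S[j]),np.linalg.norm(S[i]-S[j]))
# pad right-edge
d=(h[...,2]<75)&(h[...,1]<60)
pts=[(np.where(d[r,381:445])[0].max()+381.5,r) for r in range(118,230,4) if d[r,381:445].any()]
X=np.array([onz(c,p,.010)[:2] for p in pts]); 
from scipy.optimize import least_squares
f=least_squares(lambda v:np.hypot(*(X-v).T)-.055,[.517,.188],loss="soft_l1",f_scale=.001);print(f.x,np.abs(f.fun).max())
E
```

```text
[610.26744186   2.62790698] [0.55890123 0.39644771] 86
[444.58914729  63.54263566] [0.49965786 0.28840484] 129
[296.7890625  63.9375   ] [0.41748748 0.21428754] 128
[432.06741573 244.29213483] [0.59395643 0.18373207] 89
1 0 61.26262963314645 0.12321947517044457
2 0 52.17726038011981 0.23060826943545498
2 1 42.05031427817796 0.11065868223383936
3 0 99.35814133225621 0.2155848154937506
3 1 132.01534842611372 0.140885094899156
3 2 170.17667300800844 0.1790947389808429
[0.51512474 0.1874919 ] 0.0004554119903340467
```

>>> drive_tool(rows=[[[0.03,0.01,0,0,160],[0.08,0.03,0,0,160],[0.123,0.049,0.03,0,160],[0.123,0.049,0.1,0,160],[0.123,0.049,0.18,0,160],[0.123,0.049,0.24,0,160],[0.123,0.049,0.26,0,160],[0.123,0.049,0.26,0,160]]])

```text
time: 11.15
position: [0.5441, 0.1577, 0.1247]
tool_rot: [2.934, 1.123, 0.0]
ft_force: [-0.9, 0.3, -4.2]
grip_width: 0.703
```

```bash
python3 - <<'E'
from h import *
plan(.5427,.1582,.0969,42)
E
```

```text
shift [-0.0024 -0.0045  0.0925] spin -0.0006 cur az 41.89 pos [0.5441 0.1577 0.1247] t 11.15 tilt [ 1.e-04 -1.e-04 -1.e+00]
```

>>> drive_tool(rows=[[[-0.0024,-0.0045,0.02,-0.0006,160],[-0.0024,-0.0045,0.045,-0.0006,160],[-0.0024,-0.0045,0.065,-0.0006,160],[-0.0024,-0.0045,0.078,-0.0006,160],[-0.0024,-0.0045,0.083,-0.0006,160],[-0.0024,-0.0045,0.086,-0.0006,160]]], grip_force=9)

```text
time: 11.9
position: [0.5425, 0.1582, 0.0989]
tool_rot: [-2.933, -1.126, -0.0]
ft_force: [-0.3, -0.0, -4.4]
grip_width: 0.713
```

>>> drive_tool(rows=[[[0,0,0.003,0,160],[0,0,0.005,0,160]]])

```text
time: 12.15
position: [0.5426, 0.1582, 0.0976]
tool_rot: [-2.933, -1.126, -0.001]
ft_force: [-0.1, 0.1, -2.8]
grip_width: 0.708
```

>>> drive_tool(rows=[[[0,-0.007,0.002,0,160],[0,-0.014,0.002,0,160],[0,-0.02,0.002,0,160],[0,-0.027,0.002,0,160]]])

```text
time: 12.65
position: [0.5373, 0.1644, 0.0973]
tool_rot: [-2.933, -1.126, -0.002]
ft_force: [-0.2, -0.8, 2.1]
grip_width: 0.705
```

```bash
python3 - <<'E'
from h import *
import pickle
c=ctrl.get_image("wrist"); cv2.imwrite("pics/wrist8.png",c["img"]);pickle.dump(c,open("wrist8.pkl","wb"))
E
```

```text
(no output)
```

View pics/wrist8.png

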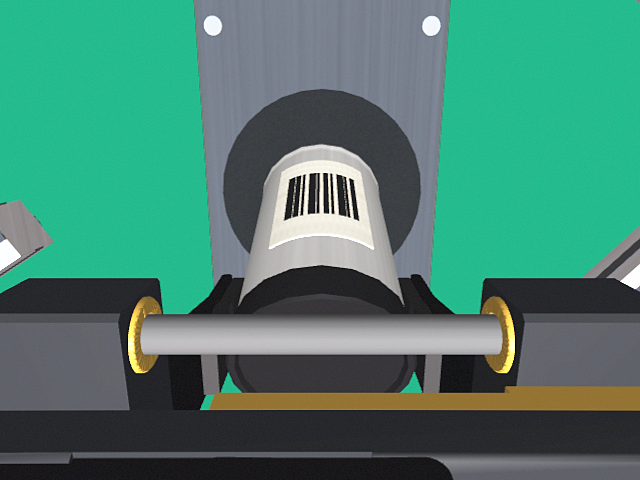

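>>> drive_tool(rows=[[[0,-0.007,0,0,160],[0,-0.014,0,0,160],[0,-0.02,0.0005,0,160],[0,-0.027,0.001,0,160],[0,-0.034,0.0015,0,160],[0,-0.04,0.0025,0,160],[0,-0.047,0.0033,0,160],[0,-0.053,0.0043,0,160],[0,-0.06,0.0055,0,160]]])

```text
time: 13.82
position: [0.5247, 0.1776, 0.0949]
tool_rot: [-2.933, -1.126, 0.0]
ft_force: [0.9, -0.4, -0.3]
grip_width: 0.711
```

```bash
python3 - <<'E'
from h import *
import pickle
plan(.516,.188,.092,42)
c=ctrl.get_image("wrist"); cv2.imwrite("pics/wrist9.png",c["img"]);pickle.dump(c,open("wrist9.pkl","wb"))
c=ctrl.get_image("side"); cv2.imwrite("pics/side9.png",cv2.resize(c["img"][100:260,150:370],None,fx=3.3,fy=3.3))
E
```

```text
shift [ 0.0015 -0.0452  0.0098] spin 0.0 cur az 42.0 pos [0.5247 0.1776 0.0949] t 13.825 tilt [-1.e-04 -0.e+00 -1.e+00]
```

View pics/wrist9.png

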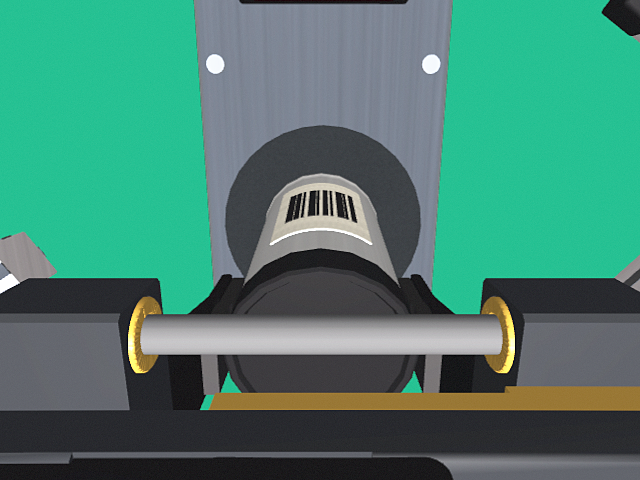

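View pics/side9.png

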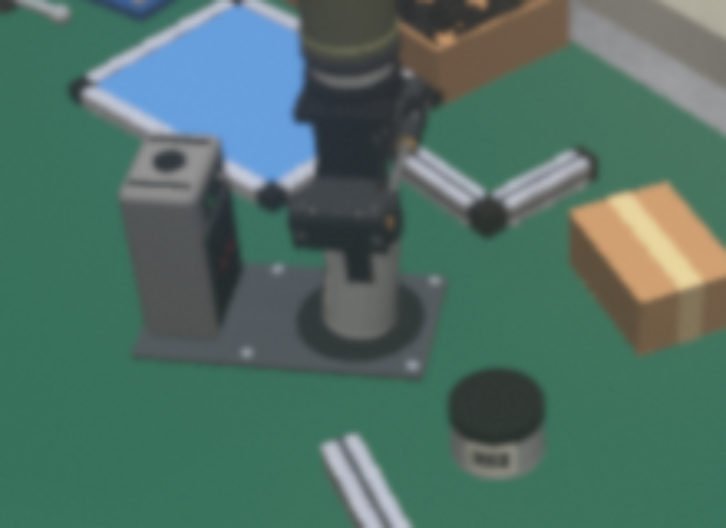

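```bash
python3 - <<'E'
import cv2; i=cv2.imread("pics/wrist9.png"); cv2.imwrite("pics/w9c.png",cv2.resize(i[165:265,230:410],None,fx=4,fy=4))
E
for a in "183.5 230" "185 231"; do python3 tilt.py wrist9.pkl $a | tail -1;done
```

```text
tilt 8.07968692411311 d 0.034850933138582826 1.431617130486375e-17
tilt 7.638572056270362 d 0.03385191186824307 1.1645444544304903e-17
```

View pics/w9c.png

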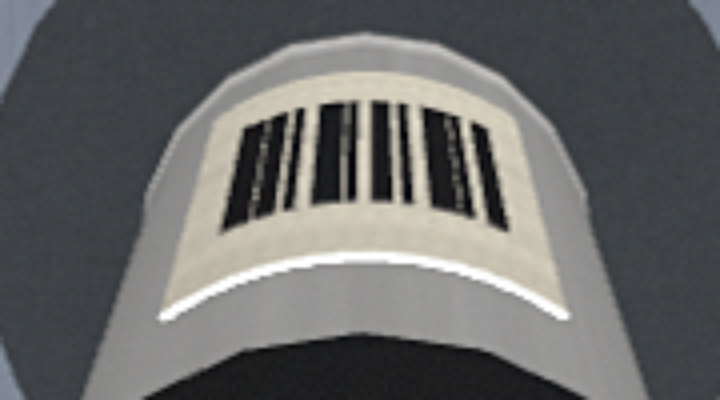

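>>> drive_tool(rows=[[[0,-0.006,0.001,0,160],[0,-0.012,0.0022,0,160],[0,-0.018,0.0036,0,160],[0,-0.024,0.005,0,160],[0,-0.03,0.0067,0,160],[0,-0.036,0.0085,0,160],[0,-0.041,0.01,0,160],[0,-0.0445,0.0115,0,160],[0,-0.0445,0.0125,0,160]]])

```text
time: 15.05
position: [0.5163, 0.1869, 0.092]
tool_rot: [2.933, 1.125, 0.001]
ft_force: [0.9, -2.9, 4.8]
grip_width: 0.709
```

```bash
python3 - <<'E'
from h import *
import pickle
plan(.516,.188,.092,42)
c=ctrl.get_image("wrist"); cv2.imwrite("pics/wrist10.png",c["img"]);pickle.dump(c,open("wrist10.pkl","wb"))
cv2.imwrite("pics/w10c.png",cv2.resize(c["img"][165:265,230:410],None,fx=4,fy=4))
c=ctrl.get_image("side"); cv2.imwrite("pics/side10.png",cv2.resize(c["img"][120:240,180:300],None,fx=5,fy=5))
E
```

```text
shift [ 0.0015 -0.0034 -0.0001] spin -0.0001 cur az 41.98 pos [0.5163 0.1869 0.092 ] t 15.05 tilt [ 5.e-04 -3.e-04 -1.e+00]
```

View pics/wrist10.png

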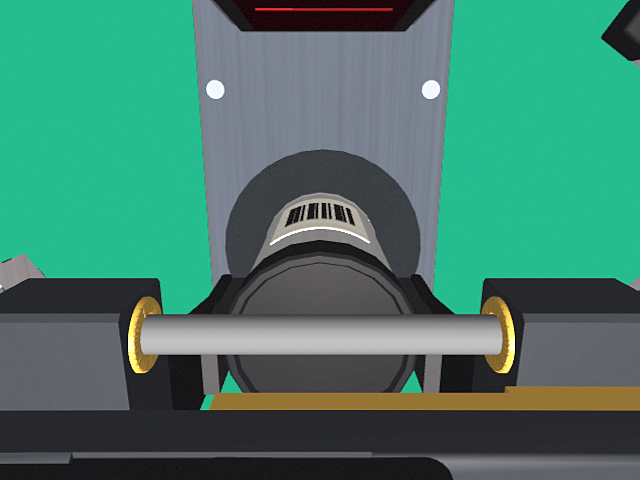

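View pics/side10.png

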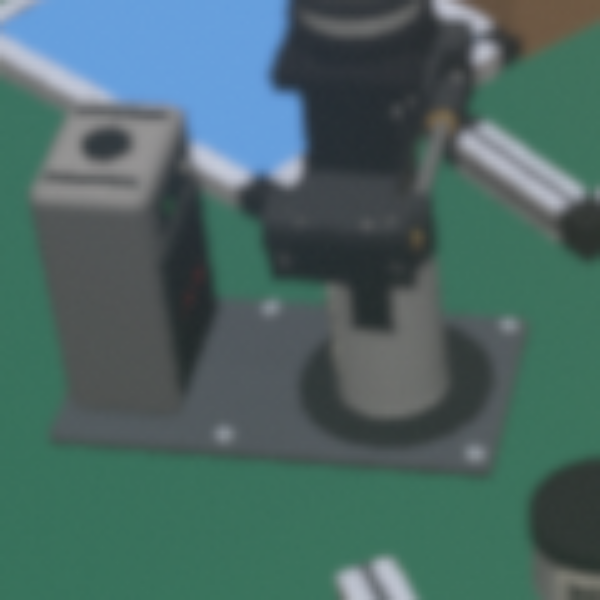

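View pics/w10c.png

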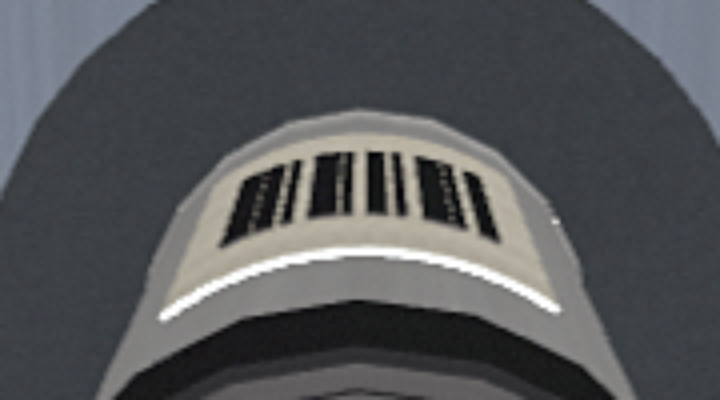

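```bash
for a in "198 226.5" "198.5 227.5"; do python3 tilt.py wrist10.pkl $a | tail -1;done
```

```text
row 232 290 368
row 232 290 368
  return _methods._mean(a, axis=axis, dtype=dtype,
  ret = ret.dtype.type(ret / rcount)
Traceback (most recent call last):
  File "tilt.py", line 17, in <module>
    cx=int(round(np.mean([np.where(m[r])[0].mean() for r in range(ys[0]+12,ys[-1]-12)])))
           ~~~~~^^^^^^^^^^^^^^^^^^^^^^^^^^^^^^^^^^^^^^^^^^^^^^^^^^^^^^^^^^^^^^^^^^^^^^^^
ValueError: cannot convert float NaN to integer
  return _methods._mean(a, axis=axis, dtype=dtype,
  ret = ret.dtype.type(ret / rcount)
Traceback (most recent call last):
  File "tilt.py", line 17, in <module>
    cx=int(round(np.mean([np.where(m[r])[0].mean() for r in range(ys[0]+12,ys[-1]-12)])))
           ~~~~~^^^^^^^^^^^^^^^^^^^^^^^^^^^^^^^^^^^^^^^^^^^^^^^^^^^^^^^^^^^^^^^^^^^^^^^^
ValueError: cannot convert float NaN to integer
```

```bash
sed -i 's/^cx=.*/cx=322/' tilt.py; for a in "198 226.5" "198.5 227.5"; do python3 tilt.py wrist10.pkl $a 2>&1| tail -1;done; python3 - <<'E'
from h import *
import pickle
# wrist10 screws vs pad: heading & pad centre again
c=pickle.load(open("wrist10.pkl","rb")); h=cv2.cvtColor(c["img"],cv2.COLOR_BGR2HSV)
m=((h[...,1]<40)&(h[...,2]>200)).astype(np.uint8)
n,l,st,ce=cv2.connectedComponentsWithStats(m)
S=[onz(c,ce[i],.0085)[:2] for i in range(1,n) if 100<st[i,4]<500 and st[i,3]<26]
print(S)
d=S[0]-S[1]; print(np.degrees(np.arctan2(d[1],d[0])), np.linalg.norm(d))
d=((h[...,2]<80)&(h[...,1]<60))
pts=[(np.where(d[r,380:445])[0].max()+380.5,r) for r in range(180,262,4)]+[(np.where(d[r,200:262])[0].min()+199.5,r) for r in range(180,262,4)]
X=np.array([onz(c,p,.010)[:2] for p in pts]); 
from scipy.optimize import least_squares
f=least_squares(lambda v:np.hypot(*(X-v).T)-.055,[.517,.188],loss="soft_l1",f_scale=.001);print(f.x,np.abs(f.fun).max())
E
```

```text
tilt 0.5466006981408461 d 0.04137705577021029 2.767736307079178e-25
tilt 0.5690420288525562 d 0.03981913945299178 1.6164568265591016e-25
[array([0.41738052, 0.21403501]), array([0.49983343, 0.28829519]), array([0.50868659, 0.19355269])]
-137.99261666910078 0.11096421415074689
[0.51617326 0.18726942] 0.0008074641229531831
```

The tin is upright to about 0.5°, centred on the pad, and the station heading of 132.0° matches the tool's. I'll ease the load and open.

>>> drive_tool(rows=[[[0,0.001,-0.002,0,160],[0,0.001,-0.002,0,160],[0,0.001,-0.002,0,60],[0,0.001,-0.002,0,20],[0,0.001,-0.002,0,0],[0,0.001,-0.002,0,0],[0,0.001,-0.002,0,0],[0,0.001,-0.002,0,0]]], grip_force=4)

```text
time: 16.15
position: [0.5162, 0.1873, 0.092]
tool_rot: [-2.933, -1.126, -0.0]
ft_force: [-0.3, -0.2, 0.2]
grip_width: 0.996
```

```bash
python3 - <<'E'
from h import *
c=ctrl.get_image("wrist"); cv2.imwrite("pics/wrist11.png",c["img"])
E
```

```text
(no output)
```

View pics/wrist11.png

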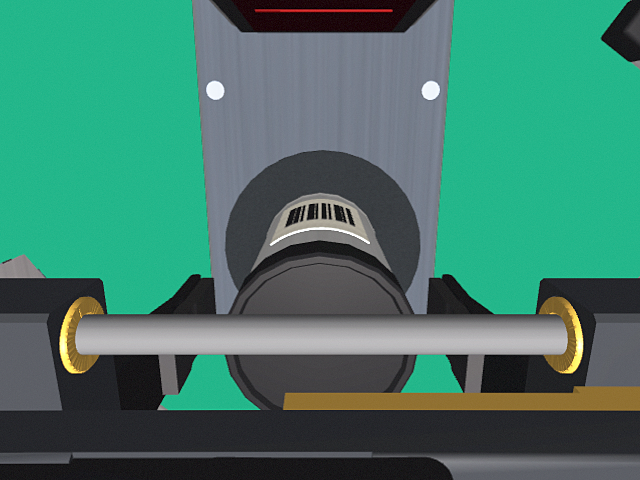

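The jaws are clear on both sides and the tin did not move. Next I lift straight up, then back away from the scanner to look.

>>> drive_tool(rows=[[[0,0,-0.05,0,0],[0,0,-0.12,0,0],[0,0,-0.22,0,0],[0,0,-0.34,0,0],[0,0,-0.46,0,0],[0,0,-0.5,0,0],[0,0.1,-0.5,0,0],[0,0.2,-0.5,0,0],[0,0.2,-0.5,0,0]]])

```text
time: 17.32
position: [0.5572, 0.1397, 0.2416]
tool_rot: [2.934, 1.119, -0.001]
ft_force: [0.2, 0.9, -0.1]
grip_width: 1.001
```

```bash
python3 - <<'E'
from h import *
import pickle
for n in ("wrist","top","side"):
    c=ctrl.get_image(n); cv2.imwrite(f"pics/{n}12.png",c["img"]);pickle.dump(c,open(f"{n}12.pkl","wb"))
E
```

```text
(no output)
```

View pics/wrist12.png

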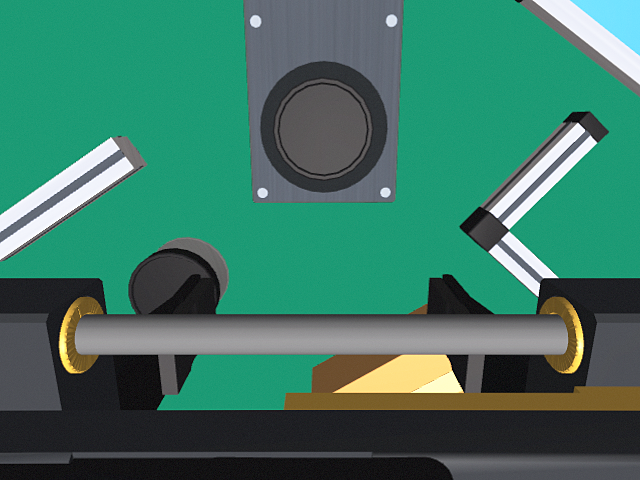

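View pics/side12.png

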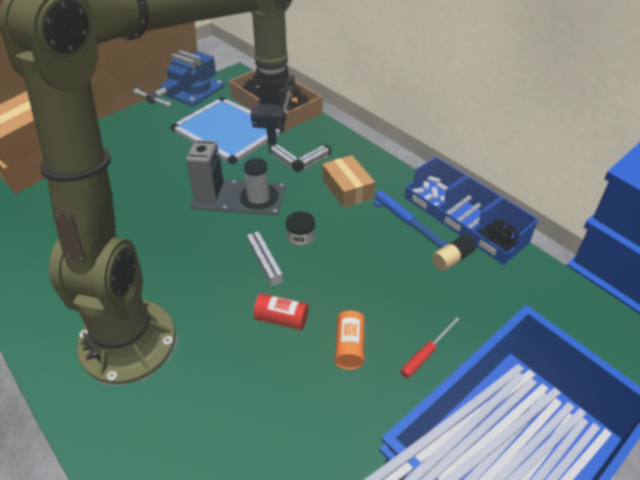

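View pics/top12.png

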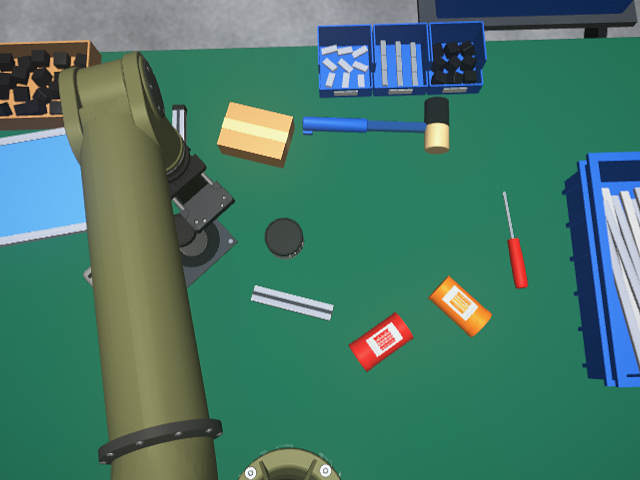

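The tin stands lid-up on the pad and the bystanders are where they were. As a last check I'll take the tin centre from the lid circle and the label heading from the picture at release.

```bash
python3 - <<'E'
from h import *
import pickle
c=pickle.load(open("wrist12.pkl","rb"))
g=cv2.cvtColor(c["img"],cv2.COLOR_BGR2GRAY)[60:200,255:395]
ci=cv2.HoughCircles(cv2.resize(g,None,fx=3,fy=3),cv2.HOUGH_GRADIENT,1,500,param1=60,param2=20,minRadius=120,maxRadius=165)
x,y,r=ci[0,0]/3; x+=255;y+=60
C=onz(c,(x,y),.120); Cr=onz(c,(x+r,y),.120); print("lid",(x,y,r),C,np.linalg.norm(C-Cr))
c=pickle.load(open("wrist10.pkl","rb"))  # before release, same pose; label px read at release agree
d0=cv2.imread("pics/wrist11.png"); cv2.imwrite("pics/w11c.png",cv2.resize(d0[185:255,250:390],None,fx=5,fy=5))
for C2 in (C[:2],np.array([.5162,.1873])):
  def az(p):
    o,d=ray(c,p); e=(o[:2]-C2); dd=d[:2]; a,b,k=dd@dd,2*e@dd,e@e-.031**2
    t=(-b-np.sqrt(b*b-4*a*k))/(2*a); X=o+t*d; return np.degrees(np.arctan2(*(X[:2]-C2)[::-1])),X[2]
  L=az((270.5,243.5));R_=az((369.5,242.5)); print(L,R_,"mid",(L[0]+R_[0])/2)
E
```

```text
lid (np.float32(323.5), np.float32(129.16666), np.float32(44.433334)) [0.51395677 0.18903353 0.12      ] 0.027243643130570455
(np.float64(168.68133672821466), np.float64(0.09278107428421581)) (np.float64(99.27204841800787), np.float64(0.0956282191288946)) mid 133.97669257311128
(np.float64(175.00438123970122), np.float64(0.0755653967564909)) (np.float64(97.30590561901828), np.float64(0.08383403067592457)) mid 136.15514342935975
```

View pics/w11c.png

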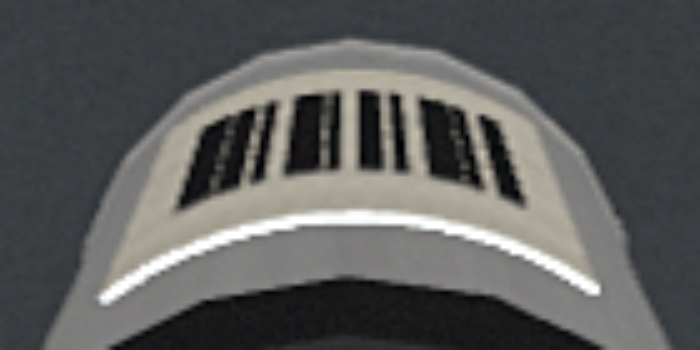

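Those corner readings suggest the label may be 2–4° off, but they come from a grazing view. I'll look from above the scanner side, where the label shows better.

>>> drive_tool(rows=[[[0,0,-0.1,0,0],[0,-0.1,-0.2,0,0],[0,-0.3,-0.2,0,0],[0,-0.5,-0.2,0,0],[0,-0.64,-0.2,0,0],[0,-0.64,-0.2,0,0],[0,-0.64,-0.2,0,0]]])

```text
time: 18.35
position: [0.4277, 0.2852, 0.302]
tool_rot: [2.932, 1.127, 0.0]
ft_force: [-0.6, -0.0, 0.2]
grip_width: 0.997
```

```bash
python3 - <<'E'
from h import *
import pickle
for n in ("wrist",):
    c=ctrl.get_image(n); cv2.imwrite(f"pics/{n}13.png",c["img"]);pickle.dump(c,open(f"{n}13.pkl","wb"))
E
```

```text
(no output)
```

View pics/wrist13.png

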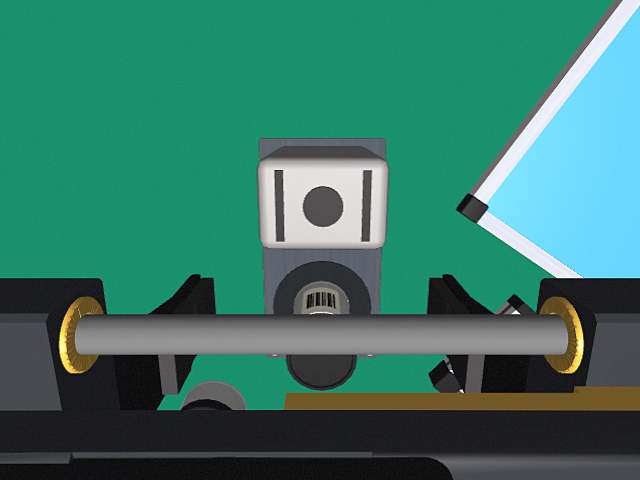

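>>> drive_tool(rows=[[[0,0.1,0.05,0,0],[0,0.2,0.1,0,0],[0,0.2,0.1,0,0],[0,0.2,0.1,0,0]]])

```text
time: 18.9
position: [0.4682, 0.2406, 0.2722]
tool_rot: [-2.933, -1.124, -0.0]
ft_force: [0.5, 0.4, -0.2]
grip_width: 0.998
```

```bash
python3 - <<'E'
from h import *
import pickle
for n in ("wrist",):
    c=ctrl.get_image(n); cv2.imwrite(f"pics/{n}14.png",cv2.resize(c["img"][190:330,240:400],None,fx=5,fy=4.2,interpolation=cv2.INTER_CUBIC));pickle.dump(c,open(f"{n}14.pkl","wb"))
E
```

```text
(no output)
```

View pics/wrist14.png

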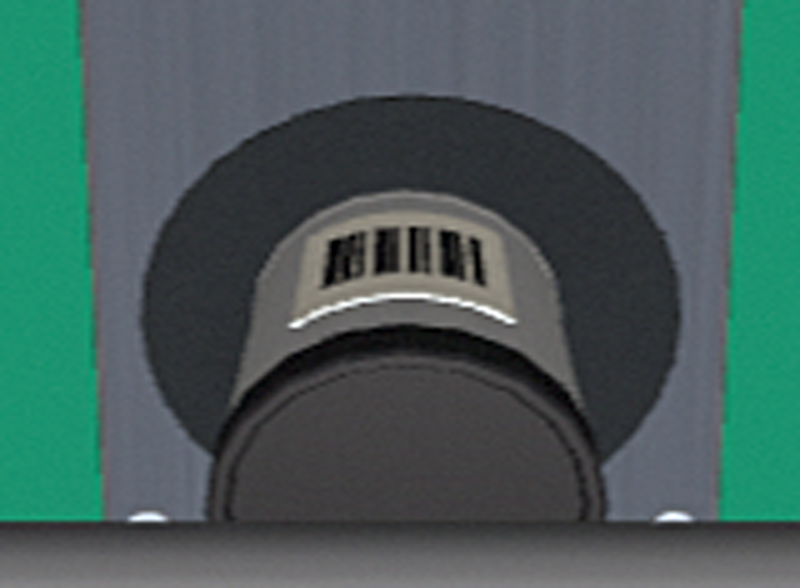

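```bash
python3 - <<'E'
from h import *
import pickle
c=pickle.load(open("wrist14.pkl","rb")); im=c["img"]
h=cv2.cvtColor(im,cv2.COLOR_BGR2HSV)
w=(h[...,2]>185)&(h[...,1]<45); ys,xs=np.where(w[250:275,285:360]); ys+=250;xs+=285
print(xs.min(),xs.max(),ys[xs==xs.min()],ys[xs==xs.max()])
# bright upper label edge = arc of radius 31 about the tin axis at z=.089
A=np.array([onz(c,(x,ys[xs==x].mean()),.089)[:2] for x in range(xs.min(),xs.max()+1) if (xs==x).any()])
ch=A[-1]-A[0]; print("chord",np.linalg.norm(ch),"heading",np.degrees(np.arctan2(ch[1],ch[0]))+90)
from scipy.optimize import least_squares
f=least_squares(lambda v:np.hypot(*(A-v).T)-.031,[.516,.187]); C=f.x; print("centre",C,np.abs(f.fun).max())
a=np.degrees(np.arctan2(A[:,1]-C[1],A[:,0]-C[0])); print(a[0],a[-1],(a[0]+a[-1])/2)
for C in ([.516,.187],):
    a=np.degrees(np.arctan2(A[:,1]-C[1],A[:,0]-C[0])); print("with tool centre",(a[0]+a[-1])/2)
# tool heading vs plate heading in this very picture: plate left/right edges
g=(h[...,0]>65)&(h[...,0]<92)&(h[...,1]>110)
for sl,fn in ((slice(240,270),"L"),(slice(370,400),"R")):
    P=[]
    for r in range(195,300,3):
        q=np.where(~g[r,sl])[0]+sl.start; P.append(onz(c,((q.min()-.5) if fn=="L" else q.max()+.5,r),.008)[:2])
    v=cv2.fitLine(np.array(P,np.float32),cv2.DIST_HUBER,0,1e-4,1e-4).ravel(); print(fn,np.degrees(np.arctan2(v[1],v[0]))%180)
E
```

```text
298 342 [267] [266]
chord 0.03607812320144113 heading 133.36246567352376
centre [0.51420227 0.18794138] 0.0004059299161080117
168.69217141004214 97.86203325697844 133.2771023335103
with tool centre 134.24462321461937
L 132.04616
R 131.90309
```

```bash
python3 - <<'E'
from h import *
s=ctrl.get_state(); print(s["time"],np.abs(s["qd"]).max(),s["ft_force"])
print(ctrl.close_job())
E
```

```text
18.95 0.010480497031302929 [0.08963911 0.60428643 0.27769152]
the job is handed in; nothing more can be done
None
```

The steel tin is standing lid up on the scanner pad with its barcode facing the window, and the job is handed in at 18.95 s. I pinched it lightly near the lid and lifted so the bottom swung down. I then carried it to the pad, rocked it the last 25° upright on the rubber, eased the load, let go and backed off.

- **Position and tilt:** It sits within about 2 mm of the pad centre. Tilt was about 0.5° just before release.
- **Label heading:** It reads 133.3° against the station's 132.0°, about 1.3° off. That reading is good to about 1°, since one pixel is worth about that much.
- **Checks that disagreed:** A view from close above at release gave 134–136°. I don't trust it, because the heights it implied for the label didn't match the label's real height. The circle fit on the lid picked up the inner rim (27 mm, not 31 mm), so I used it only as a rough centre.
- **Forces:** At the end of each move the wrist force read under 6 N. It was not watched during the moves.
- **Surroundings:** In the side and top views after release the bystanders looked unmoved, though the arm hid part of the top view. The robot was touching nothing at hand-in.

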